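Pack the check-weight set into its fitted case

ROBOT

A 7-joint arm with a two-finger parallel gripper is mounted at the origin on a cart in front of the work surface, level with it; the furniture and walls round the work are solid. World frame = base frame: x ahead of the robot, y to its left, z up, the work surface at z = 0. Lengths are in m, angles in rad, forces in N, time in s.
With the tool pointing down it reaches from about 0.35 to 0.775 m from the base axis. Payload 3.1 kg.
Tool frame: the origin (TCP) lies at the very end of the fingers, on their centre line; the grasp point (between the pads) lies 19 mm behind it; z points along the fingers, y is the direction in which the jaws open and shut (so a half turn about z gives the same grasp; the last joint's range is limited). The gripper opens to 85 mm and grips with 20 to 120 N. Pads are 22 mm wide; open, the fingers measure 114 mm over their backs; the gripper's body (76 mm by 85 mm) begins 54 mm behind the grasp point. The pads swing forward as they close: fully open they stand 13 mm farther back than shut.
Start: joints at [1.207, 0.311, 0.014, 1.512, -0.004, 1.319, -0.027], TCP at [0.174, -0.522, 0.231] pointing down, gripper open.
Joint ranges: [-2.7, 2.7], [-0.3, 1.91], [-1.27, 1.3], [0.12, 2.57], [-1.44, 4.58], [0.2, 2.03], [-3.05, 3.05]. Speed limits (rad/s): [2.79, 2.79, 3.14, 3.14, 3.14, 3.14, 3.14].

INTERFACE

Orientations are given as a 3x3 rotation matrix whose columns are the frame's x, y, z axes.
In Python, from rig import readout, viewer, bot, models gives the robot as it stands.
- The arm moves only by the tool arm_command, never from a script. Its argument "motion" is a list of rows, each a list of 6 numbers: the shift along the tool's x, y, z in mm, then the turn, a rotation vector about the tool's x, y, z in degrees. In form: [[dx, dy, dz, ax, ay, az], ...]. A call has 1 to 20 rows; each row shifts and turns the pose as measured when the row begins, along the tool's axes as they then stand; what a row does not reach is not made up. A row lasts 1/8 s, in which the tool goes at most 62.5 mm and 10.7 degrees, less where a joint would pass 70% of its speed; a pose out of reach is approached as far as the arm can. A call with a gripper value outside its range is refused whole. "fingers" is the finger opening in mm, from 0 to 85.4, set as the call begins (left out, the last holds). The fingers move at their own pace and stop on an object; the grip force is fixed at half the most. Time passes only in rows, so rows that do not move let the fingers close. It gives the time, the measured TCP pose, the force and the opening at its end, in the units of the state.
- readout.sense(): the state, without advancing time (a new reading comes with each control period).
- viewer.snapshot(name): name is "scene" or "top" or "wrist"; returns (picture, depth): 384x512x3 uint8, blue, green, red; 384x512 float32, m along the optical axis (not along the pixel's ray), 0 where there is no reading.
- viewer.camera_model(name): a dict with "fx", "fy", "cx", "cy" (pixels), "dist" ([k1, k2, p1, p2, k3] as OpenCV has them; the pictures are not rectified), "xyz" and "attitude" of the camera in the world. Camera axes: x right, y down, z forward; pixel columns grow to the right and rows downward; lengths in m; the calibration is good to about 2 mm. A picture is of the moment at which its call begins: read the wrist's pose just before it. camera_model takes no time and is no camera call; for the wrist camera it gives the pose at the moment of the call.
- bot.hand_in(): hands the job in, once; it reports no verdict.
Trained networks look in the newest picture that a camera, given by its name, has taken for a name from the list of things; names that differ only in an ending like _2 or _b are one class to them, and where a whole thing is asked for, a point or a joint stands for the part that bears it (a point fixed in the world has none). Each returns a list of dicts, best first, with "confidence" (0 to 1); they miss things now and then, are a little off and sometimes report something else, mostly with a low value. They report only what shows in the picture. A call takes as long as a camera call.
- models.recognise(query, camera): "rect" ([left, top, width, height] in pixels, round what is visible of it).
- models.cut_out(query, camera): "pixels" (384x512 bool, what is visible of it) and "rect" ([left, top, width, height] in pixels, round what is visible of it).
- models.place_of(query, camera): "uv" ([column, row] in pixels: a listed point, or the origin of a listed thing).
The state is a dict: "time": time; "q": joint angles; "qd": joint speeds; "joint_torque": joint torques, N m; "ee_pos": TCP position; "tool_rot": TCP orientation; "contact_force": force on the tool from outside, world axes, zero at the start; "ft_torque": the same for the moment, N m; "grip_width": finger opening in m.
Only numpy, scipy, OpenCV 4.12 (cv2) and the standard library are available. Lean on these libraries where they do the work, as an engineer would, in place of code of your own. Each camera call takes 0.05 s, during which the arm holds its last target. There are 200 camera calls.

TASK

The balance check is finished: pack the check-weight set back into its open wooden case. Stand each of the three knob-topped weights upright on the floor of the well made for it (the largest weight in the widest well, the middle one in the middle-sized, the smallest in the narrowest) and lay the tweezers lengthwise in the rest along the front of the case. Lower the weights in gently without dropping them, and leave the two hooked weights, which belong to another rig, standing where they are.

Things in the scene. Friction and masses are not known exactly. Their poses are not given: they have to be found in the camera images.
- weight_500g_mid (a point): The largest check weight (0.5 kg), brass-coloured: a round upright body 38 mm across and 44 mm high with a round knob 18 mm across and 17 mm high on top, 61.5 mm high in all. The point lies on its axis half-way up, 30.75 mm above its underside; z is its upright axis. It is made to be gripped by the knob.
- weight_200g_mid (a point): The middle check weight (0.2 kg), brass-coloured: a round upright body 28 mm across and 32 mm high with a round knob 12 mm across and 13 mm high on top, 45.5 mm high in all. The point lies on its axis half-way up, 22.75 mm above its underside; z is its upright axis. It is made to be gripped by the knob.
- weight_100g_mid (a point): The smallest check weight (0.1 kg), steel-grey: a round upright body 22 mm across and 27 mm high with a round knob 10 mm across and 9 mm high on top, 36.5 mm high in all. The point lies on its axis half-way up, 18.25 mm above its underside; z is its upright axis. It is made to be gripped by the knob.
- tweezers_mid (a point): Light-coloured steel tweezers, rigid here, lying on edge on the bench: 122 mm long, at most 18 mm wide, 9 mm high. The point is the middle, 4.5 mm above the underside. Their y axis runs along their length; grip across x at the middle.
- weight_case: Open wooden case, fixed; 214 mm along its y, 131 mm along its x, walls 26 mm high. Origin: centre of its underside; x points from front (two small brass catches) to back. Three well blocks stand in its back half. Along its front is the tweezers rest: a flat floor 23 mm above the underside, centred at x -34.5 mm, y 0, 142 mm (y) by 36 mm (x) inside rails 6.5 mm high; no side rails at the middle 87 mm.
- well_500g: The wooden block with the largest round well, for the largest check weight: block 65 x 65.5 mm, 18 mm high, fixed in the case with its top 23 mm above the bench; the well is centred in it, 52 mm across, 13 mm deep, with a 2 mm chamfer at the mouth. The origin is the centre of the block's underside; the well's floor is 5 mm above it, 10 mm above the bench.
- well_200g: The wooden block with the middle round well, for the middle check weight: block 65 x 65.5 mm, 18 mm high, fixed in the case with its top 23 mm above the bench; the well is centred in it, 42 mm across, 13 mm deep, with a 2 mm chamfer at the mouth. The origin is the centre of the block's underside; the well's floor is 5 mm above it, 10 mm above the bench.
- well_100g: The wooden block with the smallest round well, for the smallest check weight: block 65 x 65.5 mm, 18 mm high, fixed in the case with its top 23 mm above the bench; the well is centred in it, 36 mm across, 13 mm deep, with a 2 mm chamfer at the mouth. The origin is the centre of the block's underside; the well's floor is 5 mm above it, 10 mm above the bench.
- hook_weight_big_mid (a point): A hooked brass weight that does not belong to the set: a round body 33 mm across and 40 mm high with an open wire hook on top instead of a knob, about 77 mm high in all. The point lies on its axis, 20 mm above its underside.
- hook_weight_small_mid (a point): A hooked steel weight that does not belong to the set: a round body 24 mm across and 29 mm high with an open wire hook on top instead of a knob, about 62 mm high in all. The point lies on its axis, 14.5 mm above its underside.

How it is judged:
At the end, for the whole second after the job is handed in: Each knobbed weight stands upright on its own well's floor (within 11 mm of its centre, 4 mm of seated height, 0.15 rad); tweezers lie flat in the rest (within 15 mm, 0.3 rad); these are released and at rest; hooked weights still upright within 25 mm of their start (horizontal distance between weight_500g_mid and well_500g below 0.011 m and z of weight_500g_mid in the frame of well_500g below 0.03975 m and angle between each of weight_500g_mid, weight_200g_mid, weight_100g_mid, hook_weight_big_mid, hook_weight_small_mid's own z axis and vertical below 0.15 rad and linear speed of each of weight_500g, weight_200g, weight_100g, tweezers below 0.02 m/s and horizontal distance between weight_200g_mid and well_200g below 0.011 m and z of weight_200g_mid in the frame of well_200g below 0.03175 m and horizontal distance between weight_100g_mid and well_100g below 0.011 m and z of weight_100g_mid in the frame of well_100g below 0.02725 m and x of tweezers_mid in the frame of weight_case between -0.0495 and -0.0195 m and y of tweezers_mid in the frame of weight_case between -0.015 and 0.015 m and z of tweezers_mid in the frame of weight_case below 0.0315 m and angle between the y axis of tweezers_mid and the y axis of weight_case, either way round below 0.3 rad and distance of each of hook_weight_big_mid, hook_weight_small_mid from where it was at the start of the episode below 0.025 m); the robot touches nothing.
It fails at once if the largest check weight is dropped: it falls free from more than about 25 mm (linear speed of weight_500g above 0.7 m/s and contact force between the fingers and weight_500g below 0.05 N).
It fails at once if the middle check weight is dropped: it falls free from more than about 25 mm (linear speed of weight_200g above 0.7 m/s and contact force between the fingers and weight_200g below 0.05 N).
It fails at once if the smallest check weight is dropped: it falls free from more than about 25 mm (linear speed of weight_100g above 0.7 m/s and contact force between the fingers and weight_100g below 0.05 N).
It also fails if it takes over 96 s, if anything falls off the work surface, if the arm or the gripper's body presses on something with over 40 N, if the wrist force passes 120 N, or if a joint passes its speed limit or range.

## Working session

There is one attempt and no reset: what is moved stays moved. The work goes in short steps, Python scripts to look and compute and a tool call to move; the robot and the scene stay as the last step left them, time stands still between calls to the robot, and variables do not carry over. Pictures are saved under pics/ and viewed, about 12 in all and at most 16, crops included, and the job is handed in when it is done.

Besides the shell and the picture viewer there is one more tool, called after "Request:" by a JSON object that holds its "api" and its "payload", one argument or row to a line. arm_command: Moves the arm, as the interface text tells. Its arguments: {"type":"object","properties":{"motion":{"type":"array","items":{"type":"array","items":{"type":"number"}}},"fingers":{"type":"number"}},"required":["motion"]}

```bash
mkdir -p pics; ls
cat > h.py <<'E'
import numpy as np, cv2
from rig import readout, viewer, bot, models
def ray(cam,uv,z,m=None):
    m=m or viewer.camera_model(cam)
    K=np.array([[m['fx'],0,m['cx']],[0,m['fy'],m['cy']],[0,0,1]])
    p=cv2.undistortPoints(np.array([[uv]],float),K,np.array(m['dist'],float))[0,0]
    d=np.array(m['attitude']).reshape(3,3)@np.array([p[0],p[1],1]); o=np.array(m['xyz'])
    return o+d*(z-o[2])/d[2]
def proj(cam,P,m=None):
    m=m or viewer.camera_model(cam)
    K=np.array([[m['fx'],0,m['cx']],[0,m['fy'],m['cy']],[0,0,1]])
    R=np.array(m['attitude']).reshape(3,3); c=R.T@(np.array(P)-np.array(m['xyz']))
    return cv2.projectPoints(c.reshape(1,1,3),np.zeros(3),np.zeros(3),K,np.array(m['dist'],float))[0].ravel()
Z={'weight_500g_mid':.03075,'weight_200g_mid':.02275,'weight_100g_mid':.01825,'tweezers_mid':.0045,'weight_case':0,'well_500g':.005,'well_200g':.005,'well_100g':.005,'hook_weight_big_mid':.02,'hook_weight_small_mid':.0145}
E
python3 - <<'E'
from h import *
s=readout.sense(); print(s['time'],s['ee_pos'],s['tool_rot'],s['q'])
for c in ['top','scene']:
    im,d=viewer.snapshot(c); cv2.imwrite(f'pics/{c}0.png',im); np.save(f'{c}0.npy',d)
    m=viewer.camera_model(c); print(c,m['xyz'],m['attitude'],m['fx'])
    for n,z in Z.items():
        for r in models.place_of(n,c)[:2]: print(n,r['confidence'],np.round(r['uv'],1),np.round(ray(c,r['uv'],z),4))
a=cv2.imread('pics/top0.png');b=cv2.imread('pics/scene0.png')
print(readout.sense()['time'])
E
```

```text
pics
0.0 [ 0.17374716 -0.52105735  0.23020958] [[ 9.48632731e-01  3.16378268e-01 -8.56262644e-04]
 [ 3.16379408e-01 -9.48630132e-01  2.22330874e-03]
 [-1.08869978e-04 -2.38000731e-03 -9.99997162e-01]] [ 1.20726669  0.3117331   0.01397394  1.51307535 -0.00438233  1.31919718
 -0.02721767]
top [ 0.2348063  -0.00212704  1.44495141] [[ 0.07806012 -0.97420145  0.21175023]
 [-0.99694765 -0.07597751  0.0179667 ]
 [-0.00141493 -0.21250638 -0.97715865]] 419.9547261675431
weight_500g_mid 0.49 [352.2 232.2] [ 0.4313 -0.3012  0.0308]
weight_200g_mid 0.62 [311.3 221.5] [ 0.458  -0.1631  0.0228]
weight_100g_mid 0.41 [196.  229.2] [0.4017 0.2269 0.0183]
tweezers_mid 0.52 [148.8 198.3] [0.4985 0.4051 0.0045]
weight_case 0.83 [252.2 194.1] [0.5425 0.0465 0.    ]
well_500g 0.63 [233.3 189.1] [0.5542 0.114  0.005 ]
well_200g 0.62 [272.2 190.7] [ 0.559  -0.0227  0.005 ]
well_100g 0.7 [247.4 186.5] [0.5674 0.0654 0.005 ]
hook_weight_big_mid 0.42 [362.2 190.9] [ 0.5792 -0.3335  0.02  ]
hook_weight_small_mid 0.47 [318.1 191.8] [ 0.5654 -0.1823  0.0145]
hook_weight_small_mid 0.47 [147.9 198.1] [0.4971 0.4055 0.0145]
scene [0.13428662 0.69958393 0.80629164] [[-0.88375203 -0.31036242  0.35022494]
 [-0.46770754  0.61018133 -0.6394751 ]
 [-0.01523168 -0.72894026 -0.68440784]] 347.72505276741896
weight_500g_mid 0.42 [318.5 156.1] [ 0.4232 -0.2905  0.0307]
weight_200g_mid 0.61 [294.9 175.7] [ 0.4593 -0.1599  0.0228]
weight_200g_mid 0.55 [186.6 306.9] [0.4983 0.4109 0.0228]
weight_100g_mid 0.58 [255.1 268.1] [0.4043 0.2327 0.0182]
tweezers_mid 0.75 [191.8 307.9] [0.4936 0.4004 0.0045]
weight_case 0.58 [248.7 211.7] [0.5296 0.0436 0.    ]
well_500g 0.53 [232.4 227.4] [0.5394 0.1276 0.005 ]
well_200g 0.76 [246.7 194.5] [ 0.5714 -0.0184  0.005 ]
well_100g 0.69 [238.6 206. ] [0.5684 0.0404 0.005 ]
hook_weight_big_mid 0.7 [284.1 143.3] [ 0.5744 -0.3208  0.02  ]
hook_weight_small_mid 0.46 [270.7 160.1] [ 0.577  -0.2097  0.0145]
1.1
```

View images.

Run:
```python
import cv2
a=cv2.imread('pics/top0.png')[150:270,120:390]
cv2.imwrite('pics/top0c.png',cv2.resize(a,(800,356),interpolation=cv2.INTER_CUBIC))
```

```text
(no output)
```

View pics/top0c.png

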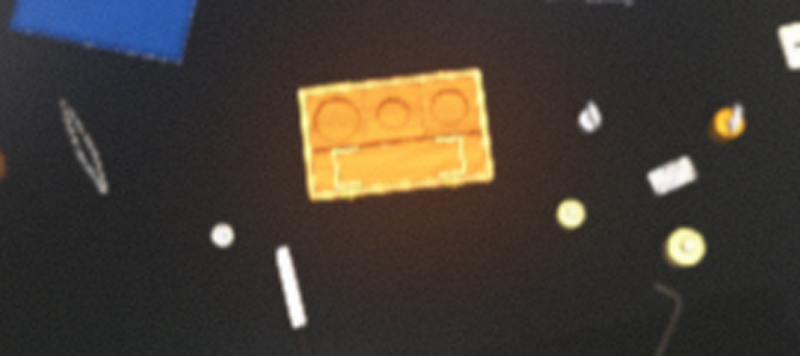

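View pics/scene0.png

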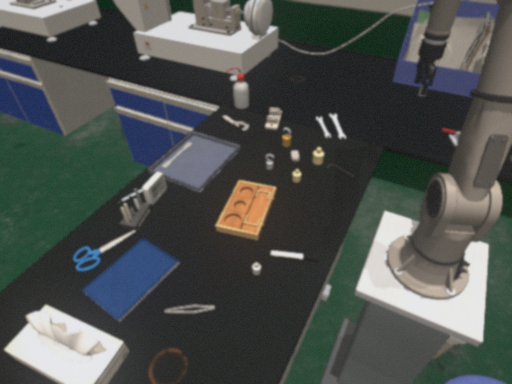

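Run:
```python
from h import *
P=[(300,90),(480,70),(493,182),(310,198)]
W=[ray('top',(120+x/2.963,150+y/2.963),.026)[:2] for x,y in P]
W=np.array(W);print(np.round(W,4),W.mean(0))
for a,b in[(1,0),(2,3),(3,0),(2,1)]:
    v=W[b]-W[a];print(np.linalg.norm(v),np.degrees(np.arctan2(v[1],v[0])))
for n,p in dict(w500=(337,118),w100=(393,112),w200=(448,106)).items(): print(n,ray('top',(120+p[0]/2.963,150+p[1]/2.963),.02))
for p in[(63,100),(105,192)]: print(ray('top',(120+p[0]/2.963,150+p[1]/2.963),.0045))
m=viewer.camera_model('wrist');s=readout.sense();R=s['tool_rot']
print(R.T@(np.array(m['xyz'])-s['ee_pos']),R.T@np.array(m['attitude']),m['fx'],m['fy'])
```

```text
[[ 0.5772  0.157 ]
 [ 0.6179 -0.0522]
 [ 0.4856 -0.076 ]
 [ 0.4505  0.133 ]] [0.53279908 0.04044492]
0.21306397800786414 101.00222885592935
0.21198463310738974 99.51984894892978
0.12898528928260658 10.686741889605297
0.13448014606568326 10.20952337084555
w500 [0.54836829 0.11107177 0.02      ]
w100 [0.560684   0.04612327 0.02      ]
w200 [ 0.57293101 -0.01779039  0.02      ]
[0.54829125 0.43836983 0.0045    ]
[0.442359  0.3744862 0.0045   ]
[ 0.07396151  0.00041706 -0.14288343] [[ 5.32626273e-04 -9.57446795e-01 -2.88609340e-01]
 [ 9.99999855e-01  5.32001621e-04  8.06035881e-05]
 [ 7.63669895e-05 -2.88609341e-01  9.57446940e-01]] 310.3426329975784 310.3426329975784
```

Request:
{"api": "arm_command", "payload": {
  "motion": [
    [52, -22, 0, 0, 0, 0],
    [52, -22, 0, 0, 0, 0],
    [52, -22, 0, 0, 0, 0],
    [52, -22, 0, 0, 0, 0],
    [52, -22, 0, 0, 0, 0],
    [52, -22, 0, 0, 0, 0],
    [0, 0, 0, 0, 0, 0],
    [0, 0, 0, 0, 0, 0]
  ],
  "fingers": 45
}}

```text
time: 2.1
ee_pos: [0.4355, -0.294, 0.2309]
tool_rot: [[0.95, 0.312, 0.002], [0.312, -0.95, -0.004], [0.0, 0.004, -1.0]]
contact_force: [-1.6, 0.2, 0.1]
grip_width: 0.045
```

```bash
cat >> h.py <<'E'
def look(tag,names,zoff=0):
    s=readout.sense();R=np.array(s['tool_rot']);p=np.array(s['ee_pos']);m=viewer.camera_model('wrist')
    im,d=viewer.snapshot('wrist');cv2.imwrite(f'pics/{tag}.png',im);np.save(f'{tag}.npy',d)
    print(s['time'],'tcp',np.round(p,4),'yaw x',round(np.degrees(np.arctan2(R[1,0],R[0,0])),2),'tilt',np.round(R[2],4))
    for n in names:
        for r in models.place_of(n,'wrist')[:2]:
            W=ray('wrist',r['uv'],Z[n]+zoff,m); print(n,round(r['confidence'],2),np.round(r['uv'],1),np.round(W,4),'tool mm',np.round(R.T@(W-p)*1e3,1))
    return im,d,m,p,R
E
python3 - <<'E'
from h import *
look('w1',['weight_500g_mid','weight_200g_mid','hook_weight_small_mid'])
E
```

```text
2.1 tcp [ 0.4355 -0.294   0.2309] yaw x 18.16 tilt [ 4.0e-04  3.9e-03 -1.0e+00]
weight_500g_mid 0.6 [257.3 174.7] [ 0.4296 -0.2976  0.0308] tool mm [ -6.8   0.8 200.2]
weight_200g_mid 0.93 [150.9 111.9] [ 0.4584 -0.1657  0.0227] tool mm [  61.7 -115.6  207.7]
hook_weight_small_mid 0.59 [193.    8.5] [ 0.5712 -0.1818  0.0145] tool mm [163.9 -65.2 216.2]
```

View pics/w1.png

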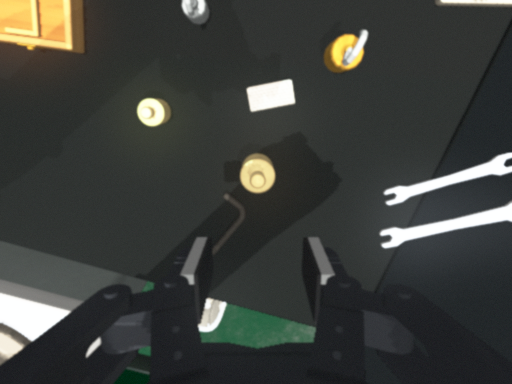

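Request:
{"api": "arm_command", "payload": {
  "motion": [
    [-7, 1, 50, 0, 0, 0],
    [0, 0, 50, 0, 0, 0],
    [0, 0, 10, 0, 0, 0],
    [0, 0, 0, 0, 0, 0]
  ],
  "fingers": 45
}}

```text
time: 2.8
ee_pos: [0.4276, -0.3044, 0.1215]
tool_rot: [[0.954, 0.3, 0.006], [0.3, -0.954, -0.009], [0.003, 0.01, -1.0]]
contact_force: [0.3, -0.9, 0.8]
grip_width: 0.0451
```

```bash
cat >> h.py <<'E'
def knob(d,m,guess,ztop,R,p,rad=.03):
    K=np.array([[m['fx'],0,m['cx']],[0,m['fy'],m['cy']],[0,0,1]]);v,u=np.nonzero(d>0)
    q=cv2.undistortPoints(np.stack([u,v],1).astype(float)[:,None],K,np.array(m['dist'],float))[:,0]
    X=np.c_[q,np.ones(len(q))]*d[v,u][:,None];W=X@np.array(m['attitude']).reshape(3,3).T+np.array(m['xyz'])
    k=(np.hypot(*(W[:,:2]-np.array(guess)[:2]).T)<rad)&(W[:,2]>ztop-.004)&(W[:,2]<ztop+.008)
    a=W[k]; c=(np.percentile(a,2,axis=0)+np.percentile(a,98,axis=0))/2
    print('knob n',k.sum(),np.round(c,4),'ext',np.round(np.ptp(a,axis=0),4),'tool mm',np.round(R.T@(c-p)*1e3,1)); return W
E
python3 - <<'E'
from h import *
im,d,m,p,R=look('w2',['weight_500g_mid'])
knob(d,m,(.43,-.2975),.0615,R,p)
d1=np.load('w1.npy')
E
```

```text
2.8 tcp [ 0.4276 -0.3044  0.1215] yaw x 17.48 tilt [ 0.0033  0.0104 -0.9999]
weight_500g_mid 0.59 [247.3 190.8] [ 0.4317 -0.2966  0.0308] tool mm [ 6.  -7.2 90.7]
knob n 423 [ 0.4303 -0.2978  0.0602] ext [0.0169 0.0168 0.0062] tool mm [ 4.4 -6.1 61.2]
```

View pics/w2.png

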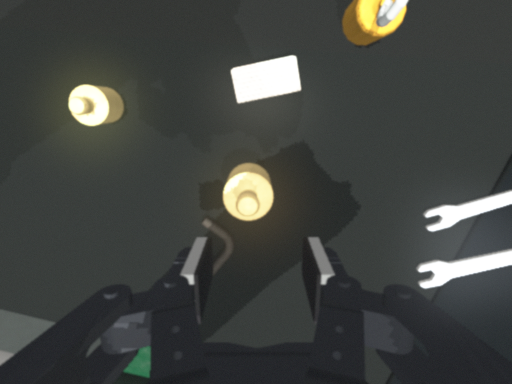

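Request:
{"api": "arm_command", "payload": {
  "motion": [
    [4.5, -5.5, 0, 0.6, -0.2, 0],
    [0, 0, 30, 0, 0, 0],
    [0, 0, 20, 0, 0, 0],
    [0, 0, 0, 0, 0, 0]
  ],
  "fingers": 45
}}

```text
time: 3.4
ee_pos: [0.4379, -0.2992, 0.0784]
tool_rot: [[0.953, 0.302, 0.014], [0.302, -0.953, -0.007], [0.011, 0.011, -1.0]]
contact_force: [0.2, 0.0, 0.4]
grip_width: 0.0449
```

Run:
```python
from h import *
s=readout.sense();R=s['tool_rot'];p=s['ee_pos'];print(R,p,R.T@(np.array([.4303,-.2978,.046])-p)*1e3,R.T@[0,0,-1])
```

```text
[[ 0.95312228  0.302271    0.0137898 ]
 [ 0.30238774 -0.953157   -0.00730739]
 [ 0.01093503  0.0111347  -0.99987821]] [ 0.43791118 -0.29924429  0.07837308] [-7.17164956 -4.03773817 32.25362745] [-0.01093503 -0.0111347   0.99987821]
```

Request:
{"api": "arm_command", "payload": {
  "motion": [
    [-7, -4, 10, 0.7, -0.6, 0],
    [0, 0, 0, 0, 0, 0]
  ]
}}

```text
time: 3.65
ee_pos: [0.4314, -0.298, 0.07]
tool_rot: [[0.953, 0.303, 0.002], [0.303, -0.953, -0.0], [0.002, 0.001, -1.0]]
contact_force: [-0.1, 0.4, -0.3]
grip_width: 0.0451
```

```bash
cat >> h.py <<'E'
def to(t,yaw=None):
    s=readout.sense();R=np.array(s['tool_rot']);p=np.array(s['ee_pos'])
    if yaw is None: yaw=np.degrees(np.arctan2(R[1,0],R[0,0]))
    y=np.radians(yaw);G=np.array([[np.cos(y),np.sin(y),0],[np.sin(y),-np.cos(y),0],[0,0,-1]])
    w=np.degrees(cv2.Rodrigues(R.T@G)[0].ravel())
    print('t',s['time'],'p',np.round(p,4),'yaw',round(np.degrees(np.arctan2(R[1,0],R[0,0])),2),'grip',s['grip_width'],'F',np.round(s['contact_force'],1))
    print('shift',np.round(R.T@(np.array(t)-p)*1e3,1),'turn',np.round(w,2))
E
python3 -c "
from h import *
to([.4303,-.2978,.046])"
```

```text
t 3.65 p [ 0.4314 -0.298   0.07  ] yaw 17.63 grip 0.04510737098518594 F [-0.1  0.4 -0.3]
shift [-1.  -0.6 23.9] turn [ 0.06 -0.13 -0.  ]
```

Request:
{"api": "arm_command", "payload": {
  "motion": [
    [-1, -0.5, 12, 0, 0, 0],
    [0, 0, 12, 0, 0, 0],
    [0, 0, 0, 0, 0, 0]
  ]
}}

```text
time: 4.03
ee_pos: [0.4307, -0.2983, 0.0451]
tool_rot: [[0.953, 0.303, 0.004], [0.303, -0.953, -0.001], [0.003, 0.002, -1.0]]
contact_force: [0.2, -1.0, -0.1]
grip_width: 0.0452
```

```bash
python3 -c "
from h import *
to([.4303,-.2978,.046])"
```

```text
t 4.025 p [ 0.4307 -0.2983  0.0451] yaw 17.62 grip 0.04515910170431744 F [ 0.2 -1.  -0.1]
shift [-0.3 -0.6 -0.9] turn [ 0.13 -0.18 -0.  ]
```

Request:
{"api": "arm_command", "payload": {
  "motion": [
    [0, 0, -1, 0, 0, 0],
    [0, 0, 0, 0, 0, 0],
    [0, 0, 0, 0, 0, 0],
    [0, 0, 0, 0, 0, 0]
  ],
  "fingers": 8
}}

```text
time: 4.53
ee_pos: [0.4308, -0.2978, 0.0464]
tool_rot: [[0.953, 0.303, 0.003], [0.303, -0.953, -0.0], [0.003, 0.002, -1.0]]
contact_force: [-0.9, -0.9, -0.4]
grip_width: 0.0126
```

```bash
python3 -c "
from h import *
to([.4303,-.2978,.046])"
```

```text
t 4.525 p [ 0.4308 -0.2978  0.0464] yaw 17.63 grip 0.012598064544795255 F [-0.9 -0.9 -0.4]
shift [-0.4 -0.1  0.4] turn [ 0.09 -0.18 -0.  ]
```

Request:
{"api": "arm_command", "payload": {
  "motion": [
    [0, 0, 0, 0, 0, 0],
    [0, 0, 0, 0, 0, 0]
  ]
}}

```text
time: 4.78
ee_pos: [0.4307, -0.2978, 0.0464]
tool_rot: [[0.953, 0.303, 0.003], [0.303, -0.953, -0.001], [0.003, 0.002, -1.0]]
contact_force: [0.1, 0.5, -0.4]
grip_width: 0.0128
```

```bash
python3 -c "
from h import *
im,d,m,p,R=look('w3',[]);cv2.imwrite('pics/w3c.png',cv2.resize(im[150:384,130:390],None,fx=3,fy=2.5))"
```

```text
4.775 tcp [ 0.4307 -0.2978  0.0464] yaw x 17.63 tilt [ 0.0032  0.0016 -1.    ]
```

View pics/w3c.png

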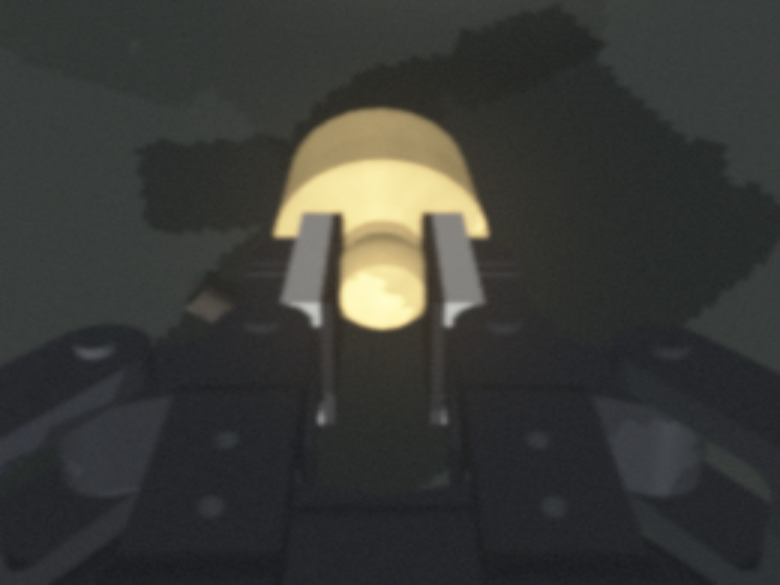

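Request:
{"api": "arm_command", "payload": {
  "motion": [
    [0, 0, -5, 0, 0, 0],
    [0, 0, -15, 0, 0, 0],
    [0, 0, -25, 0, 0, 0],
    [0, 0, -30, 0, 0, 0],
    [0, 0, -25, 0, 0, 0],
    [0, 0, 0, 0, 0, 0]
  ]
}}

```text
time: 5.58
ee_pos: [0.4286, -0.297, 0.15]
tool_rot: [[0.953, 0.303, 0.0], [0.303, -0.953, 0.001], [0.0, -0.001, -1.0]]
contact_force: [0.7, 0.2, -4.5]
grip_width: 0.0127
```

```bash
python3 -c "
from h import *
to([.50,.10,.15])"
```

```text
t 5.575 p [ 0.4286 -0.297   0.15  ] yaw 17.62 grip 0.01271063658520694 F [ 0.7  0.2 -4.5]
shift [ 188.2 -356.8    0.6] turn [-0.08 -0.03  0.  ]
```

Held (−4.5 N ≈ 0.5 kg). Carry.

Request:
{"api": "arm_command", "payload": {
  "motion": [
    [10, -19, 0, 0, 0, 0],
    [21, -39, 0, 0, 0, 0],
    [26, -50, 0, 0, 0, 0],
    [26, -50, 0, 0, 0, 0],
    [26, -50, 0, 0, 0, 0],
    [26, -50, 0, 0, 0, 0],
    [26, -50, 0, 0, 0, 0],
    [18, -32, 0, 0, 0, 0],
    [9, -17, 0, 0, 0, 0],
    [0, 0, 0, 0, 0, 0],
    [0, 0, 0, 0, 0, 0]
  ]
}}

```text
time: 6.95
ee_pos: [0.494, 0.1088, 0.1388]
tool_rot: [[0.955, 0.298, -0.018], [0.298, -0.955, 0.001], [-0.017, -0.006, -1.0]]
contact_force: [-0.1, -0.6, -5.5]
grip_width: 0.0134
```

```bash
python3 -c "
from h import *
look('w4',['well_500g','well_200g','well_100g','weight_case'])
to([.55,.111,.15])"
```

```text
6.95 tcp [0.494  0.1088 0.1388] yaw x 17.32 tilt [-0.017  -0.0059 -0.9998]
well_500g 0.58 [273.8 123.1] [0.5485 0.1109 0.005 ] tool mm [ 55.   15.  132.8]
well_500g 0.56 [343.5 157.2] [0.5388 0.0419 0.005 ] tool mm [ 25.1  77.9 133. ]
well_200g 0.74 [423.7 136.8] [ 0.5766 -0.0182  0.005 ] tool mm [ 43.3 146.6 132.2]
well_100g 0.79 [350.3 130.7] [0.5623 0.0452 0.005 ] tool mm [ 48.5  81.9 132.5]
weight_case 0.91 [343.  156.7] [0.5385 0.0409 0.    ] tool mm [ 24.7  78.9 138. ]
t 7.2 p [0.4948 0.1092 0.1397] yaw 17.26 grip 0.012827894459419292 F [-0.2  0.6 -5.9]
shift [ 53.1  14.5 -11.2] turn [-0.37  0.84 -0.  ]
```

View pics/w4.png

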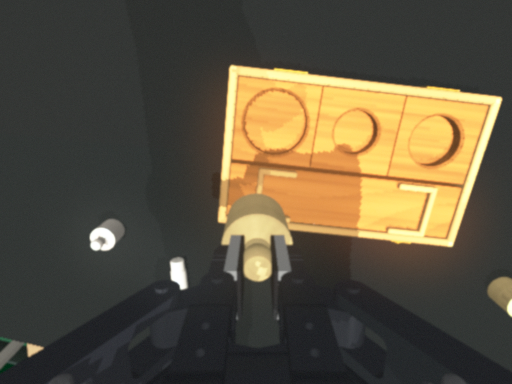

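Request:
{"api": "arm_command", "payload": {
  "motion": [
    [14, 4, -5, -0.4, 0.8, 0],
    [20, 5, -4, 0, 0, 0],
    [14, 4, -2, 0, 0, 0],
    [6, 1.5, 0, 0, 0, 0],
    [0, 0, 0, 0, 0, 0]
  ]
}}

```text
time: 7.82
ee_pos: [0.5564, 0.1088, 0.1523]
tool_rot: [[0.956, 0.292, 0.006], [0.292, -0.956, -0.002], [0.005, 0.004, -1.0]]
contact_force: [-0.4, -0.0, -4.3]
grip_width: 0.0129
```

```bash
python3 -c "
from h import *
to([.549,.111,.085],17.5)
"
python3 - <<'E'
# rim centres from w4 with stored pose approx
from h import *
s=readout.sense()
m=viewer.camera_model('wrist');R=np.array(s['tool_rot']);off=np.array([.07396,.00042,-.14288])
A=R.T@np.array(m['attitude'])
y=np.radians(17.32);R4=np.array([[.955,.298,-.018],[.298,-.955,.001],[-.017,-.006,-1]])
m=dict(m,attitude=R4@A,xyz=np.array([.494,.1088,.1388])+R4@off)
for n,uv in dict(w500=(275,121),w100=(355,131),w200=(435,140)).items(): print(n,ray('wrist',uv,.022,m))
C=np.array([ray('wrist',uv,.026,m)[:2] for uv in[(231,67),(500,97),(452,245),(220,220)]]);print(C,C.mean(0))
E
```

```text
t 7.825 p [0.5564 0.1088 0.1523] yaw 16.99 grip 0.012886122077227193 F [-0.4 -0.  -4.3]
shift [-6.7 -4.5 67.2] turn [ 0.2  -0.3  -0.51]
w500 [0.55160336 0.11179579 0.022     ]
w100 [0.56358853 0.04671329 0.022     ]
w200 [ 0.57649747 -0.01902505  0.022     ]
[[ 0.57996237  0.15671377]
 [ 0.62148398 -0.04933345]
 [ 0.49564341 -0.07522857]
 [ 0.45600861  0.13156343]] [0.53827459 0.04092879]
```

Request:
{"api": "arm_command", "payload": {
  "motion": [
    [-6, -5, 15, 0.2, -0.3, 0],
    [0, 0, 20, 0, 0, 0],
    [0, 0, 15, 0, 0, 0],
    [0, 0, 0, 0, 0, 0]
  ]
}}

```text
time: 8.32
ee_pos: [0.5445, 0.1122, 0.0979]
tool_rot: [[0.956, 0.294, -0.006], [0.294, -0.956, -0.001], [-0.006, -0.001, -1.0]]
contact_force: [-0.4, 0.1, -5.7]
grip_width: 0.0127
```

```bash
python3 -c "
from h import *
to([.550,.1113,.0565])
"
```

```text
t 8.325 p [0.5445 0.1122 0.0979] yaw 17.07 grip 0.012704608322568055 F [-0.4  0.1 -5.7]
shift [ 5.3  2.5 41.4] turn [-0.06  0.37 -0.  ]
```

Request:
{"api": "arm_command", "payload": {
  "motion": [
    [5, 2.5, 4, 0, 0.3, 0],
    [0, 0, 8, 0, 0, 0],
    [0, 0, 0, 0, 0, 0]
  ]
}}

```text
time: 8.7
ee_pos: [0.5511, 0.1115, 0.0861]
tool_rot: [[0.956, 0.293, 0.001], [0.293, -0.956, 0.001], [0.001, -0.001, -1.0]]
contact_force: [-0.9, 0.3, -5.0]
grip_width: 0.013
```

```bash
python3 -c "
from h import *
to([.550,.1113,.0565])
im,d,m,p,R=look('w5',['well_500g'])
cv2.imwrite('pics/w5c.png',cv2.resize(im[100:330,150:410],None,fx=2.5,fy=2.5))"
```

```text
t 8.7 p [0.5511 0.1115 0.0861] yaw 17.07 grip 0.012986535825992294 F [-0.9  0.3 -5. ]
shift [-1.1 -0.1 29.6] turn [-0.06 -0.07  0.  ]
8.7 tcp [0.5511 0.1115 0.0861] yaw x 17.07 tilt [ 0.0012 -0.001  -1.    ]
well_500g 0.85 [257.4 205.2] [0.5489 0.1101 0.005 ] tool mm [-2.6  0.7 81.1]
```

View pics/w5c.png

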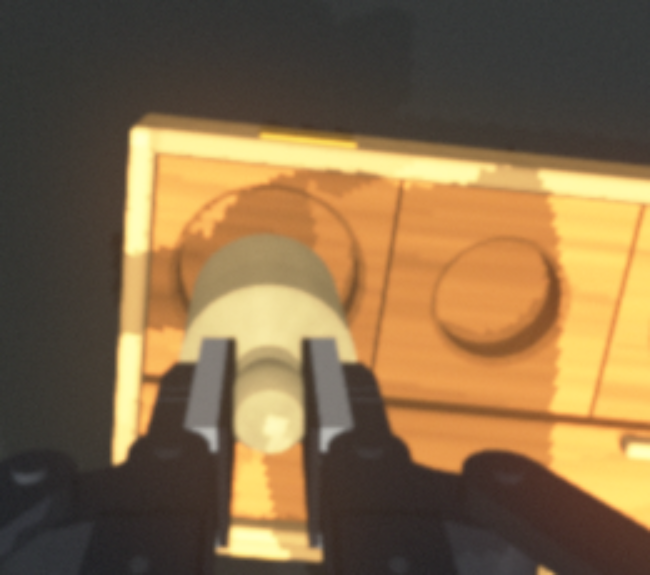

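Request:
{"api": "arm_command", "payload": {
  "motion": [
    [-1.5, 0, 8, 0, 0, 0],
    [0, 0, 8, 0, 0, 0],
    [0, 0, 6, 0, 0, 0],
    [0, 0, 0, 0, 0, 0]
  ]
}}

```text
time: 9.3
ee_pos: [0.5505, 0.1113, 0.0636]
tool_rot: [[0.956, 0.294, 0.003], [0.294, -0.956, 0.002], [0.004, -0.001, -1.0]]
contact_force: [-0.3, 1.0, -4.4]
grip_width: 0.0131
```

```bash
python3 -c "
from h import *
to([.549,.1108,.0565])"
```

```text
t 9.3 p [0.5505 0.1113 0.0636] yaw 17.07 grip 0.013114016809328822 F [-0.3  1.  -4.4]
shift [-1.6  0.   7.1] turn [-0.04 -0.2   0.  ]
```

Request:
{"api": "arm_command", "payload": {
  "motion": [
    [-1, 0, 4, 0, -0.2, 0],
    [0, 0, 2, 0, 0, 0],
    [0, 0, 1, 0, 0, 0],
    [0, 0, 0, 0, 0, 0]
  ]
}}

```text
time: 9.8
ee_pos: [0.5502, 0.1112, 0.0566]
tool_rot: [[0.956, 0.293, 0.001], [0.293, -0.956, 0.001], [0.001, -0.001, -1.0]]
contact_force: [0.3, -0.1, -5.3]
grip_width: 0.0129
```

```bash
python3 -c "
from h import *
to([.549,.1108,.0565])"
```

```text
t 9.8 p [0.5502 0.1112 0.0566] yaw 17.07 grip 0.012942394307461802 F [ 0.3 -0.1 -5.3]
shift [-1.2  0.1  0.1] turn [-0.04 -0.07  0.  ]
```

Request:
{"api": "arm_command", "payload": {
  "motion": [
    [-1, 0, 1, 0, 0, 0],
    [0, 0, 1, 0, 0, 0]
  ]
}}

```text
time: 10.05
ee_pos: [0.5506, 0.1117, 0.0564]
tool_rot: [[0.956, 0.294, 0.005], [0.294, -0.956, 0.002], [0.005, -0.001, -1.0]]
contact_force: [-1.0, 0.6, 1.8]
grip_width: 0.0128
```

Request:
{"api": "arm_command", "payload": {
  "motion": [
    [0, 0, 1, 0, 0, 0],
    [0, 0, 0, 0, 0, 0]
  ]
}}

```text
time: 10.3
ee_pos: [0.5507, 0.1117, 0.0564]
tool_rot: [[0.956, 0.294, 0.005], [0.294, -0.956, 0.002], [0.005, -0.0, -1.0]]
contact_force: [-0.8, -0.1, -2.3]
grip_width: 0.0128
```

Seated at z=0.0564 as expected. Release and rise, then head to the 200 g at (0.458,−0.165).

Request:
{"api": "arm_command", "payload": {
  "motion": [
    [0, 0, 0, 0, 0, 0],
    [0, 0, 0, 0, 0, 0],
    [0, 0, 0, 0, 0, 0],
    [0, 0, -25, 0, 0, 0],
    [0, 0, -50, 0, 0, 0],
    [0, 0, -20, 0, 0, 0],
    [0, 0, 0, 0, 0, 0]
  ],
  "fingers": 40
}}

```text
time: 11.18
ee_pos: [0.5515, 0.1115, 0.1536]
tool_rot: [[0.956, 0.293, 0.007], [0.293, -0.956, 0.003], [0.008, -0.0, -1.0]]
contact_force: [-0.1, 0.1, -0.2]
grip_width: 0.0398
```

```bash
python3 -c "
from h import *
im,d,m,p,R=look('w6',['weight_500g_mid'],.01)
knob(d,m,(.55,.111),.0715,R,p)
to([.458,-.165,.15],17.5)"
```

```text
11.175 tcp [0.5515 0.1115 0.1536] yaw x 17.06 tilt [ 7.8e-03 -3.0e-04 -1.0e+00]
weight_500g_mid 0.6 [257.2 193.2] [0.55   0.1105 0.0408] tool mm [ -2.6   0.6 112.9]
knob n 344 [0.5502 0.1116 0.0702] ext [0.0169 0.0166 0.0061] tool mm [-1.9 -0.4 83.4]
t 11.275 p [0.5501 0.1111 0.1516] yaw 17.07 grip 0.04018322013292149 F [0.9 0.6 0.1]
shift [-169.2  236.9    0.8] turn [-0.04 -0.22 -0.43]
```

View pics/w6.png

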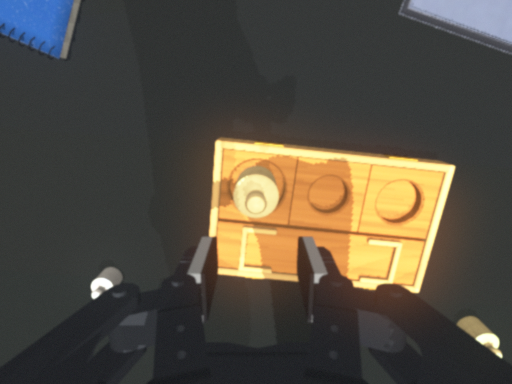

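Request:
{"api": "arm_command", "payload": {
  "motion": [
    [-20, 28, 0, 0, 0, 0],
    [-34, 48, 0, 0, 0, 0],
    [-34, 48, 0, 0, 0, 0],
    [-34, 48, 0, 0, 0, 0],
    [-30, 42, 0, 0, 0, 0],
    [-16, 22, 0, 0, 0, 0],
    [0, 0, 0, 0, 0, 0],
    [0, 0, 0, 0, 0, 0]
  ],
  "fingers": 40
}}

```text
time: 12.28
ee_pos: [0.4493, -0.1692, 0.1378]
tool_rot: [[0.955, 0.296, -0.017], [0.296, -0.955, 0.009], [-0.013, -0.014, -1.0]]
contact_force: [0.8, 0.6, 0.2]
grip_width: 0.0401
```

Run:
```python
from h import *
m0=viewer.camera_model('wrist');A=np.array(readout.sense()['tool_rot']).T@np.array(m0['attitude'])
R6=np.array([[.956,.293,.007],[.293,-.956,.003],[.008,0,-1]])
m=dict(m0,attitude=R6@A,xyz=np.array([.5515,.1115,.1536])+R6@np.array([.07396,.00042,-.14288]))
for n,uv in dict(w500=(258,185),w100=(327,193),w200=(399,201)).items(): print(n,ray('wrist',uv,.023,m))
C=np.array([ray('wrist',uv,.026,m)[:2] for uv in[(218,141),(454,164),(419,292),(210,273)]]);print(C,C.mean(0))
im,d,m,p,R=look('w7',['weight_200g_mid'])
knob(d,m,(.458,-.165),.0455,R,p)
to([.458,-.165,.035])
```

```text
w500 [0.55270372 0.11058606 0.023     ]
w100 [0.56406098 0.04771034 0.023     ]
w200 [ 0.57640114 -0.01875315  0.023     ]
[[ 0.58094356  0.15557139]
 [ 0.62270385 -0.04928548]
 [ 0.49489523 -0.07608973]
 [ 0.45412871  0.12961878]] [0.53816784 0.03995374]
12.275 tcp [ 0.4493 -0.1692  0.1378] yaw x 17.23 tilt [-0.0133 -0.0136 -0.9998]
weight_200g_mid 0.8 [262.5 178.7] [ 0.4582 -0.1701  0.0227] tool mm [  9.7   5.1 114.9]
knob n 198 [ 0.4596 -0.1679  0.0445] ext [0.0124 0.0126 0.0064] tool mm [11.4  3.1 93.2]
t 12.375 p [ 0.4496 -0.169   0.1381] yaw 17.31 grip 0.03962415826810691 F [-0.3 -0.3 -0.4]
shift [ 10.6   0.  103. ] turn [-0.74  0.76 -0.  ]
```

Request:
{"api": "arm_command", "payload": {
  "motion": [
    [10, 2, 20, -0.7, 0.7, 0],
    [0, 0, 30, 0, 0, 0],
    [0, 0, 20, 0, 0, 0],
    [0, 0, 0, 0, 0, 0]
  ]
}}

```text
time: 12.88
ee_pos: [0.4634, -0.1605, 0.0668]
tool_rot: [[0.951, 0.309, 0.003], [0.309, -0.951, 0.002], [0.004, -0.001, -1.0]]
contact_force: [-0.5, 0.2, 0.9]
grip_width: 0.04
```

```bash
python3 -c "
from h import *
im,d,m,p,R=look('w8',[])
knob(d,m,(.459,-.168),.0455,R,p)
to([.4594,-.1683,.034])"
```

```text
12.875 tcp [ 0.4634 -0.1605  0.0668] yaw x 18.02 tilt [ 0.0035 -0.0014 -1.    ]
knob n 344 [ 0.4596 -0.1676  0.0443] ext [0.0128 0.0124 0.0063] tool mm [-5.9  5.5 22.5]
t 12.925 p [ 0.4643 -0.1607  0.0677] yaw 18.02 grip 0.04014255354286264 F [0.4 0.8 0.6]
shift [-7.2  5.7 33.7] turn [-0.01 -0.3   0.  ]
```

Request:
{"api": "arm_command", "payload": {
  "motion": [
    [-6.5, 5, 4, 0, -0.2, 0],
    [0, 0, 8, 0, 0, 0],
    [0, 0, 0, 0, 0, 0]
  ]
}}

```text
time: 13.3
ee_pos: [0.4615, -0.168, 0.0572]
tool_rot: [[0.951, 0.31, 0.006], [0.31, -0.951, -0.001], [0.005, 0.003, -1.0]]
contact_force: [0.2, 0.4, -0.2]
grip_width: 0.0398
```

```bash
python3 -c "
from h import *
to([.4596,-.1677,.034])"
```

```text
t 13.3 p [ 0.4615 -0.168   0.0572] yaw 18.08 grip 0.03977570997214425 F [ 0.2  0.4 -0.2]
shift [-1.8 -0.9 23.2] turn [ 0.15 -0.3  -0.  ]
```

Request:
{"api": "arm_command", "payload": {
  "motion": [
    [-2, -1, 10, 0.1, -0.3, 0],
    [0, 0, 12, 0, 0, 0],
    [0, 0, 0, 0, 0, 0]
  ]
}}

```text
time: 13.68
ee_pos: [0.4592, -0.1678, 0.0338]
tool_rot: [[0.951, 0.31, 0.0], [0.31, -0.951, -0.001], [-0.0, 0.001, -1.0]]
contact_force: [0.6, -0.3, -0.1]
grip_width: 0.0402
```

```bash
python3 -c "
from h import *
to([.4596,-.1677,.034])"
```

```text
t 13.675 p [ 0.4592 -0.1678  0.0338] yaw 18.06 grip 0.04022296087468309 F [ 0.6 -0.3 -0.1]
shift [ 0.4  0.  -0.2] turn [0.05 0.01 0.  ]
```

Request:
{"api": "arm_command", "payload": {
  "motion": [
    [0, 0, 0, 0, 0, 0],
    [0, 0, 0, 0, 0, 0],
    [0, 0, 0, 0, 0, 0],
    [0, 0, 0, 0, 0, 0],
    [0, 0, 0, 0, 0, 0]
  ],
  "fingers": 0
}}

```text
time: 14.3
ee_pos: [0.4591, -0.1673, 0.0338]
tool_rot: [[0.951, 0.31, -0.0], [0.31, -0.951, -0.0], [-0.0, 0.0, -1.0]]
contact_force: [-0.3, -0.8, -1.4]
grip_width: 0.0086
```

Request:
{"api": "arm_command", "payload": {
  "motion": [
    [0, 0, -5, 0, 0, 0],
    [0, 0, -15, 0, 0, 0],
    [0, 0, -30, 0, 0, 0],
    [0, 0, -30, 0, 0, 0],
    [0, 0, -20, 0, 0, 0],
    [0, 0, 0, 0, 0, 0]
  ]
}}

```text
time: 15.05
ee_pos: [0.4596, -0.1676, 0.1405]
tool_rot: [[0.951, 0.31, 0.002], [0.31, -0.951, -0.002], [0.002, 0.002, -1.0]]
contact_force: [0.9, 1.6, -2.3]
grip_width: 0.0087
```

```bash
python3 -c "
from h import *
to([.576,-.0188,.13])"
```

```text
t 15.05 p [ 0.4596 -0.1676  0.1405] yaw 18.08 grip 0.008678172178415733 F [ 0.9  1.6 -2.3]
shift [ 156.9 -105.3   10.5] turn [ 0.13 -0.09 -0.  ]
```

Request:
{"api": "arm_command", "payload": {
  "motion": [
    [16, -10, 0, 0, 0, 0],
    [35, -24, 0, 0, 0, 0],
    [42, -28, 0, 0, 0, 0],
    [36, -25, 0, 0, 0, 0],
    [20, -13, 0, 0, 0, 0],
    [6, -5, 0, 0, 0, 0],
    [0, 0, 0, 0, 0, 0]
  ]
}}

```text
time: 15.92
ee_pos: [0.5728, -0.0184, 0.1348]
tool_rot: [[0.952, 0.305, -0.008], [0.305, -0.952, -0.003], [-0.009, 0.0, -1.0]]
contact_force: [-0.1, -0.1, -2.8]
grip_width: 0.0086
```

```bash
python3 -c "
from h import *
to([.576,-.0188,.0438])"
```

```text
t 15.925 p [ 0.5728 -0.0184  0.1348] yaw 17.78 grip 0.008643856436309117 F [-0.1 -0.1 -2.8]
shift [ 3.7  1.3 91. ] turn [0.   0.49 0.  ]
```

Request:
{"api": "arm_command", "payload": {
  "motion": [
    [3, 1, 15, 0, 0.5, 0],
    [0, 0, 25, 0, 0, 0],
    [0, 0, 15, 0, 0, 0],
    [0, 0, 0, 0, 0, 0]
  ]
}}

```text
time: 16.42
ee_pos: [0.573, -0.026, 0.0781]
tool_rot: [[0.955, 0.297, -0.003], [0.297, -0.955, -0.005], [-0.004, 0.004, -1.0]]
contact_force: [0.8, -0.8, -2.7]
grip_width: 0.0086
```

```bash
python3 -c "
from h import *
im,d,m,p,R=look('w9',['well_200g'])
cv2.imwrite('pics/w9c.png',cv2.resize(im[100:330,150:410],None,fx=2.5,fy=2.5))
to([.576,-.0188,.0438])"
```

```text
16.425 tcp [ 0.573  -0.026   0.0781] yaw x 17.3 tilt [-0.0041  0.0042 -1.    ]
well_200g 0.64 [248.  198.9] [ 0.5757 -0.019   0.005 ] tool mm [ 5.  -6.2 73. ]
t 16.525 p [ 0.5746 -0.0255  0.0796] yaw 17.32 grip 0.008377692967935578 F [ 0.1  0.5 -0.6]
shift [ 3.4 -6.2 35.8] turn [0.29 0.04 0.  ]
```

View pics/w9c.png

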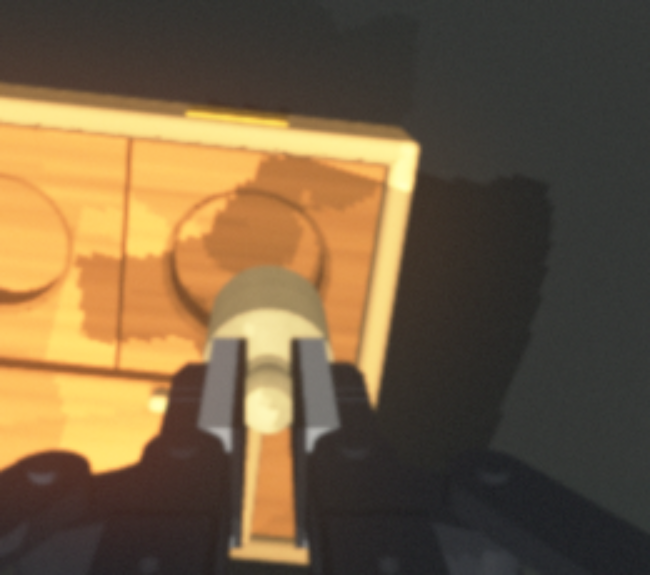

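Request:
{"api": "arm_command", "payload": {
  "motion": [
    [2, -6, 4, 0.3, 0, 0],
    [0, 0, 6, 0, 0, 0],
    [0, 0, 0, 0, 0, 0]
  ]
}}

```text
time: 16.9
ee_pos: [0.5763, -0.0184, 0.0711]
tool_rot: [[0.955, 0.298, 0.003], [0.298, -0.955, 0.0], [0.003, 0.001, -1.0]]
contact_force: [0.7, -0.1, -2.3]
grip_width: 0.0083
```

```bash
python3 -c "
from h import *
to([.576,-.0188,.0438])"
```

```text
t 16.9 p [ 0.5763 -0.0184  0.0711] yaw 17.34 grip 0.00825348615149563 F [ 0.7 -0.1 -2.3]
shift [-0.5  0.3 27.3] turn [ 0.03 -0.19 -0.  ]
```

Request:
{"api": "arm_command", "payload": {
  "motion": [
    [-0.5, 0, 8, 0, 0, 0],
    [0, 0, 8, 0, 0, 0],
    [0, 0, 5, 0, 0, 0],
    [0, 0, 2, 0, 0, 0],
    [0, 0, 0, 0, 0, 0]
  ]
}}

```text
time: 17.52
ee_pos: [0.5757, -0.0186, 0.0461]
tool_rot: [[0.954, 0.298, 0.003], [0.298, -0.954, 0.0], [0.003, 0.001, -1.0]]
contact_force: [-1.2, -0.4, -2.2]
grip_width: 0.0085
```

Request:
{"api": "arm_command", "payload": {
  "motion": [
    [0, 0, 1, 0, 0, 0],
    [0, 0, 1, 0, 0, 0],
    [0, 0, 0, 0, 0, 0]
  ]
}}

```text
time: 17.9
ee_pos: [0.5762, -0.0186, 0.0445]
tool_rot: [[0.955, 0.298, 0.004], [0.298, -0.955, 0.0], [0.004, 0.001, -1.0]]
contact_force: [0.1, -0.2, -2.2]
grip_width: 0.0082
```

Request:
{"api": "arm_command", "payload": {
  "motion": [
    [0, 0, 1, 0, 0, 0],
    [0, 0, 0.5, 0, 0, 0]
  ]
}}

```text
time: 18.15
ee_pos: [0.5768, -0.0186, 0.0438]
tool_rot: [[0.955, 0.298, 0.005], [0.298, -0.955, 0.0], [0.005, 0.001, -1.0]]
contact_force: [-1.7, 0.3, 1.7]
grip_width: 0.0086
```

Request:
{"api": "arm_command", "payload": {
  "motion": [
    [0, 0, 0, 0, 0, 0],
    [0, 0, 0, 0, 0, 0],
    [0, 0, 0, 0, 0, 0],
    [0, 0, -25, 0, 0, 0],
    [0, 0, -50, 0, 0, 0],
    [0, 0, -20, 0, 0, 0],
    [0, 0, 0, 0, 0, 0]
  ],
  "fingers": 40
}}

```text
time: 19.02
ee_pos: [0.5768, -0.0185, 0.1416]
tool_rot: [[0.954, 0.298, 0.006], [0.298, -0.954, 0.0], [0.006, 0.001, -1.0]]
contact_force: [0.2, -0.1, 0.6]
grip_width: 0.0401
```

```bash
python3 -c "
from h import *
im,d,m,p,R=look('w10',['weight_200g_mid'],.01)
knob(d,m,(.576,-.0185),.0555,R,p)
to([.403,.228,.15])"
```

```text
19.025 tcp [ 0.5768 -0.0185  0.1416] yaw x 17.36 tilt [ 0.0061  0.0015 -1.    ]
weight_200g_mid 0.93 [255.4 190.7] [ 0.578  -0.0173  0.0328] tool mm [  0.8  -0.9 108.8]
knob n 200 [ 0.5778 -0.0189  0.0544] ext [0.012  0.0124 0.0054] tool mm [ 0.2  0.6 87.2]
t 19.125 p [ 0.5754 -0.0186  0.1395] yaw 17.37 grip 0.04011286815539383 F [0.2 0.6 0. ]
shift [ -90.9 -286.8  -10.7] turn [ 0.01 -0.13 -0.  ]
```

Request:
{"api": "arm_command", "payload": {
  "motion": [
    [-9, -28, -5, 0, 0, 0],
    [-16, -50, -5, 0, 0, 0],
    [-17, -55, 0, 0, 0, 0],
    [-17, -55, 0, 0, 0, 0],
    [-16, -50, 0, 0, 0, 0],
    [-11, -34, 0, 0, 0, 0],
    [-5, -15, 0, 0, 0, 0],
    [0, 0, 0, 0, 0, 0],
    [0, 0, 0, 0, 0, 0]
  ]
}}

```text
time: 20.25
ee_pos: [0.3909, 0.2306, 0.1365]
tool_rot: [[0.955, 0.296, -0.02], [0.296, -0.955, -0.006], [-0.021, 0.0, -1.0]]
contact_force: [0.1, 0.4, -0.1]
grip_width: 0.0402
```

```bash
python3 -c "
from h import *
im,d,m,p,R=look('w11',['weight_100g_mid'])
knob(d,m,(.403,.228),.0365,R,p)
to([.403,.228,.0288])"
```

```text
20.25 tcp [0.3909 0.2306 0.1365] yaw x 17.23 tilt [-2.080e-02  1.000e-04 -9.998e-01]
weight_100g_mid 0.81 [263.8 173.5] [0.4033 0.228  0.0182] tool mm [ 13.6   6.2 118. ]
knob n 120 [0.4048 0.2295 0.0358] ext [0.0096 0.0097 0.0054] tool mm [ 15.1   5.2 100.4]
t 20.35 p [0.3911 0.2306 0.1368] yaw 17.17 grip 0.04033232519549148 F [ 0.8 -0.8 -0.5]
shift [ 12.8   6.  107.7] turn [-0.01  1.17 -0.  ]
```

Request:
{"api": "arm_command", "payload": {
  "motion": [
    [12, 5, 20, 0, 1.1, 0],
    [0, 0, 30, 0, 0, 0],
    [0, 0, 25, 0, 0, 0],
    [0, 0, 0, 0, 0, 0]
  ]
}}

```text
time: 20.85
ee_pos: [0.4083, 0.2251, 0.0598]
tool_rot: [[0.958, 0.286, 0.002], [0.286, -0.958, -0.001], [0.002, 0.001, -1.0]]
contact_force: [-0.1, 0.1, 0.2]
grip_width: 0.0401
```

```bash
python3 -c "
from h import *
im,d,m,p,R=look('w12',[])
knob(d,m,(.4045,.229),.0365,R,p)
to([.4046,.2292,.0288])"
```

```text
20.85 tcp [0.4083 0.2251 0.0598] yaw x 16.61 tilt [ 0.0018  0.0013 -1.    ]
knob n 218 [0.4052 0.2296 0.0356] ext [0.0107 0.0097 0.0055] tool mm [-1.8 -5.2 24.2]
t 20.9 p [0.4093 0.2258 0.0609] yaw 16.61 grip 0.03997567717403616 F [ 0.7  0.3 -0.2]
shift [-3.7 -4.7 32.1] turn [ 0.05 -0.26 -0.  ]
```

Request:
{"api": "arm_command", "payload": {
  "motion": [
    [-2.5, -5, 5, 0, -0.2, 0],
    [0, 0, 8, 0, 0, 0],
    [0, 0, 0, 0, 0, 0]
  ]
}}

```text
time: 21.28
ee_pos: [0.4075, 0.231, 0.0496]
tool_rot: [[0.959, 0.285, 0.006], [0.285, -0.959, 0.002], [0.006, -0.0, -1.0]]
contact_force: [0.6, -1.0, 0.6]
grip_width: 0.0403
```

```bash
python3 -c "
from h import *
to([.4051,.2295,.0288])"
```

```text
t 21.275 p [0.4075 0.231  0.0496] yaw 16.55 grip 0.040346766886303786 F [ 0.6 -1.   0.6]
shift [-2.9  0.8 20.7] turn [-0.01 -0.34  0.  ]
```

Request:
{"api": "arm_command", "payload": {
  "motion": [
    [-2.5, 0.5, 9, 0, -0.3, 0],
    [0, 0, 10, 0, 0, 0],
    [0, 0, 0, 0, 0, 0]
  ]
}}

```text
time: 21.65
ee_pos: [0.4053, 0.2298, 0.0295]
tool_rot: [[0.959, 0.285, 0.001], [0.285, -0.959, 0.0], [0.001, 0.0, -1.0]]
contact_force: [0.6, -0.0, -0.4]
grip_width: 0.0398
```

```bash
python3 -c "
from h import *
to([.4051,.2295,.0288])"
```

```text
t 21.65 p [0.4053 0.2298 0.0295] yaw 16.55 grip 0.03980418598450459 F [ 0.6 -0.  -0.4]
shift [-0.3  0.2  0.7] turn [ 0.   -0.05 -0.  ]
```

Request:
{"api": "arm_command", "payload": {
  "motion": [
    [0, 0, 1, 0, 0, 0],
    [0, 0, 0, 0, 0, 0],
    [0, 0, 0, 0, 0, 0],
    [0, 0, 0, 0, 0, 0],
    [0, 0, 0, 0, 0, 0]
  ],
  "fingers": 0
}}

```text
time: 22.28
ee_pos: [0.4054, 0.2299, 0.0286]
tool_rot: [[0.959, 0.285, 0.001], [0.285, -0.959, 0.0], [0.001, -0.0, -1.0]]
contact_force: [-0.1, 0.7, -1.5]
grip_width: 0.0051
```

Request:
{"api": "arm_command", "payload": {
  "motion": [
    [0, 0, -5, 0, 0, 0],
    [0, 0, -15, 0, 0, 0],
    [0, 0, -30, 0, 0, 0],
    [0, 0, -30, 0, 0, 0],
    [0, 0, -25, 0, 0, 0],
    [0, 0, 0, 0, 0, 0]
  ]
}}

```text
time: 23.02
ee_pos: [0.4058, 0.2307, 0.1409]
tool_rot: [[0.958, 0.286, 0.004], [0.286, -0.958, 0.002], [0.005, -0.001, -1.0]]
contact_force: [0.1, 0.5, -1.8]
grip_width: 0.0049
```

```bash
python3 -c "
from h import *
to([.563,.0465,.15])"
```

```text
t 23.025 p [0.4058 0.2307 0.1409] yaw 16.61 grip 0.004889542100746371 F [ 0.1  0.5 -1.8]
shift [ 98.  221.5  -8.9] turn [-0.05 -0.27  0.  ]
```

Request:
{"api": "arm_command", "payload": {
  "motion": [
    [10, 22, -4, 0, 0, 0],
    [20, 44, -4, 0, 0, 0],
    [23, 53, -3, 0, 0, 0],
    [22, 50, 0, 0, 0, 0],
    [14, 33, 0, 0, 0, 0],
    [6, 14, 0, 0, 0, 0],
    [2, 5, 0, 0, 0, 0],
    [0, 0, 0, 0, 0, 0]
  ]
}}

```text
time: 24.02
ee_pos: [0.5608, 0.0452, 0.1465]
tool_rot: [[0.956, 0.295, -0.006], [0.295, -0.956, 0.003], [-0.005, -0.005, -1.0]]
contact_force: [-0.4, -0.0, -1.8]
grip_width: 0.005
```

```bash
python3 -c "
from h import *
im,d,m,p,R=look('w13',['well_100g'])
cv2.imwrite('pics/w13c.png',cv2.resize(im[100:330,110:450],None,fx=2.2,fy=2.2))
to([.563,.0465,.0386])"
```

```text
24.025 tcp [0.5608 0.0452 0.1465] yaw x 17.14 tilt [-0.005  -0.0047 -1.    ]
well_100g 0.78 [260.9 179.6] [0.5633 0.0424 0.005 ] tool mm [  2.2   4.1 141.5]
t 24.125 p [0.5607 0.0461 0.1468] yaw 17.23 grip 0.0049273463034340045 F [ 0.4  0.5 -2. ]
shift [  2.8   0.8 108.2] turn [-0.28  0.26 -0.  ]
```

View pics/w13c.png

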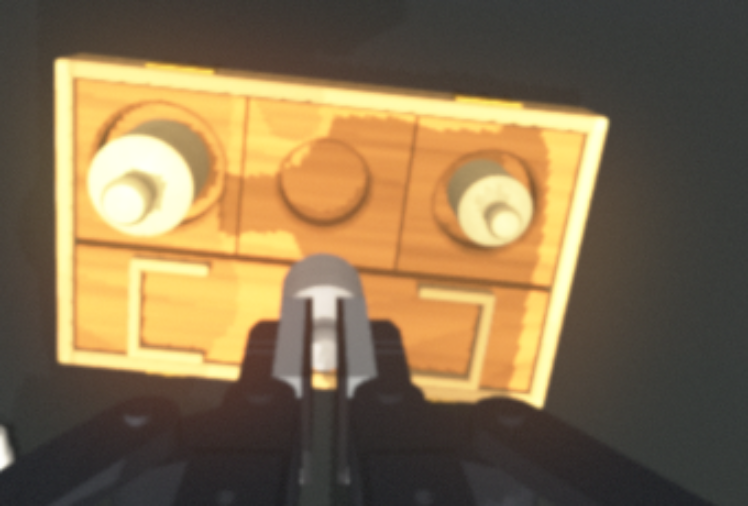

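Request:
{"api": "arm_command", "payload": {
  "motion": [
    [3, 1, 20, -0.3, 0.3, 0],
    [0, 0, 30, 0, 0, 0],
    [0, 0, 20, 0, 0, 0],
    [0, 0, 0, 0, 0, 0]
  ]
}}

```text
time: 24.62
ee_pos: [0.5621, 0.0534, 0.0771]
tool_rot: [[0.952, 0.306, 0.003], [0.306, -0.952, 0.003], [0.004, -0.002, -1.0]]
contact_force: [0.7, 0.4, -1.2]
grip_width: 0.005
```

```bash
python3 -c "
from h import *
look('w14',['well_100g'])
to([.563,.0465,.0386])"
```

```text
24.625 tcp [0.5621 0.0534 0.0771] yaw x 17.83 tilt [ 0.0038 -0.0016 -1.    ]
well_100g 0.21 [355.7 221.1] [ 0.5735 -0.0203  0.005 ] tool mm [-12.   73.8  72. ]
t 24.725 p [0.564  0.0535 0.0791] yaw 17.8 grip 0.004775285632065396 F [-0.  -0.3 -0.2]
shift [-3.5  6.3 40.5] turn [-0.04 -0.47  0.  ]
```

Request:
{"api": "arm_command", "payload": {
  "motion": [
    [-2, 6.5, 5, 0, -0.3, 0],
    [0, 0, 8, 0, 0, 0],
    [0, 0, 0, 0, 0, 0]
  ]
}}

```text
time: 25.1
ee_pos: [0.566, 0.0465, 0.0679]
tool_rot: [[0.952, 0.306, 0.007], [0.306, -0.952, 0.002], [0.007, 0.001, -1.0]]
contact_force: [-0.5, -0.1, -0.6]
grip_width: 0.0051
```

```bash
python3 -c "
from h import *
im,d,m,p,R=look('w15',[])
cv2.imwrite('pics/w15c.png',cv2.resize(im[100:330,150:410],None,fx=2,fy=2))
to([.563,.0465,.0386])"
```

```text
25.1 tcp [0.566  0.0465 0.0679] yaw x 17.8 tilt [ 7.3e-03  7.0e-04 -1.0e+00]
t 25.15 p [0.5664 0.0464 0.0682] yaw 17.8 grip 0.004725821852824536 F [ 0.6 -0.3 -1.3]
shift [-3.4 -1.2 29.6] turn [ 0.06 -0.46 -0.  ]
```

View pics/w15c.png

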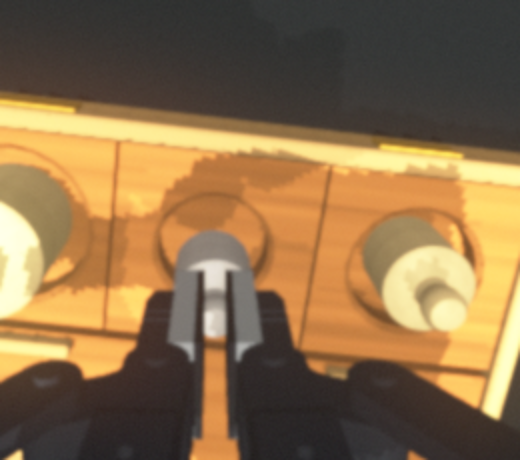

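Weight sits centred over its well in the picture. Continue down.

Request:
{"api": "arm_command", "payload": {
  "motion": [
    [-3, -1, 6, 0, -0.4, 0],
    [0, 0, 8, 0, 0, 0],
    [0, 0, 6, 0, 0, 0],
    [0, 0, 3, 0, 0, 0],
    [0, 0, 0, 0, 0, 0]
  ]
}}

```text
time: 25.78
ee_pos: [0.5629, 0.0466, 0.0434]
tool_rot: [[0.952, 0.306, 0.0], [0.306, -0.952, -0.001], [0.0, 0.001, -1.0]]
contact_force: [0.5, -0.1, -0.0]
grip_width: 0.0052
```

```bash
python3 -c "
from h import *
to([.563,.0465,.0386])"
```

```text
t 25.775 p [0.5629 0.0466 0.0434] yaw 17.8 grip 0.005162909759274616 F [ 0.5 -0.1 -0. ]
shift [0.  0.1 4.8] turn [ 0.04 -0.01 -0.  ]
```

Request:
{"api": "arm_command", "payload": {
  "motion": [
    [0, 0, 2, 0, 0, 0],
    [0, 0, 1.5, 0, 0, 0],
    [0, 0, 1, 0, 0, 0]
  ]
}}

```text
time: 26.15
ee_pos: [0.5635, 0.0467, 0.0391]
tool_rot: [[0.952, 0.306, 0.002], [0.306, -0.952, -0.001], [0.001, 0.001, -1.0]]
contact_force: [-1.2, 0.7, -1.0]
grip_width: 0.005
```

Request:
{"api": "arm_command", "payload": {
  "motion": [
    [0, 0, 1, 0, 0, 0],
    [0, 0, 0.5, 0, 0, 0]
  ]
}}

```text
time: 26.4
ee_pos: [0.564, 0.0469, 0.0385]
tool_rot: [[0.952, 0.306, 0.003], [0.306, -0.952, -0.0], [0.003, 0.001, -1.0]]
contact_force: [-1.0, -0.2, 2.4]
grip_width: 0.0053
```

Request:
{"api": "arm_command", "payload": {
  "motion": [
    [0, 0, 0, 0, 0, 0],
    [0, 0, 0, 0, 0, 0],
    [0, 0, 0, 0, 0, 0],
    [0, 0, -25, 0, 0, 0],
    [0, 0, -50, 0, 0, 0],
    [0, 0, -30, 0, 0, 0],
    [0, 0, 0, 0, 0, 0]
  ],
  "fingers": 40
}}

```text
time: 27.28
ee_pos: [0.5634, 0.0466, 0.1453]
tool_rot: [[0.952, 0.306, 0.001], [0.306, -0.952, -0.0], [0.001, 0.001, -1.0]]
contact_force: [-0.6, 0.1, -0.6]
grip_width: 0.0399
```

```bash
python3 -c "
from h import *
im,d,m,p,R=look('w16',['weight_100g_mid'],.01)
knob(d,m,(.563,.0465),.0465,R,p)
print(np.round(readout.sense()['q'],2))
to([.495,.406,.15],31)"
```

```text
27.275 tcp [0.5634 0.0466 0.1453] yaw x 17.8 tilt [ 1.1e-03  8.0e-04 -1.0e+00]
weight_100g_mid 0.67 [259.7 191.2] [0.5624 0.0433 0.0282] tool mm [ -2.1   2.7 117. ]
weight_100g_mid 0.26 [485.4 247.3] [ 0.5749 -0.1715  0.0282] tool mm [-55.9 211.1 117.1]
knob n 117 [0.5637 0.0466 0.0458] ext [0.0094 0.0096 0.0058] tool mm [ 0.2  0.1 99.5]
[ 0.17  0.43 -0.39  1.59  0.17  1.15 -1.52]
t 27.375 p [0.5612 0.0462 0.1424] yaw 17.81 grip 0.03994763763815787 F [ 0.1 -0.2 -0.5]
shift [  46.9 -362.8   -7.7] turn [ -0.05   0.27 -13.19]
```

Request:
{"api": "arm_command", "payload": {
  "motion": [
    [4, -28, -4, 0, 0, 0],
    [7, -50, -4, 0, 0, 0],
    [7, -58, 0, 0, 0, 0],
    [7, -58, 0, 0, 0, 0],
    [7, -58, 0, 0, 0, 0],
    [7, -55, 0, 0, 0, 0],
    [5, -36, 0, 0, 0, 0],
    [2, -18, 0, 0, 0, 0],
    [0, 0, 0, 0, 0, -6.5],
    [0, 0, 0, 0, 0, -6.5],
    [0, 0, 0, 0, 0, 0]
  ]
}}

```text
time: 28.75
ee_pos: [0.4865, 0.4025, 0.1259]
tool_rot: [[0.86, 0.51, -0.036], [0.509, -0.86, -0.024], [-0.043, 0.002, -0.999]]
contact_force: [-0.4, 0.4, -0.8]
grip_width: 0.0401
```

```bash
python3 -c "
from h import *
im,d,m,p,R=look('w17',['tweezers_mid'])
r=models.cut_out('tweezers','wrist') or models.cut_out('tweezers_mid','wrist')
print(len(r))
if r:
    k=r[0]['pixels'];v,u=np.nonzero(k);W=np.array([ray('wrist',(a,b),.006,m)[:2] for a,b in zip(u,v)])
    (c,sz,an)=cv2.minAreaRect(W.astype(np.float32)*1000);print(r[0]['confidence'],c,sz,an)
    e=np.linalg.svd(W-W.mean(0),full_matrices=False)[2][0];print(W.mean(0),np.degrees(np.arctan2(e[1],e[0])))
to([.495,.406,.15])"
```

```text
28.75 tcp [0.4865 0.4025 0.1259] yaw x 30.64 tilt [-0.043   0.0019 -0.9991]
tweezers_mid 0.98 [260.1 166.5] [0.5001 0.4066 0.0045] tool mm [ 19.    3.2 120.7]Traceback (most recent call last):
  File "<string>", line 4, in <module>
    r=models.cut_out('tweezers','wrist') or models.cut_out('tweezers_mid','wrist')
      ~~~~~~~~~~~~~~^^^^^^^^^^^^^^^^^^^^
ValueError: it knows: hook_weight_big_mid, hook_weight_small_mid, tweezers_mid, weight_100g_mid, weight_200g_mid, weight_500g_mid, weight_case, well_100g, well_200g, well_500g
```

View pics/w17.png

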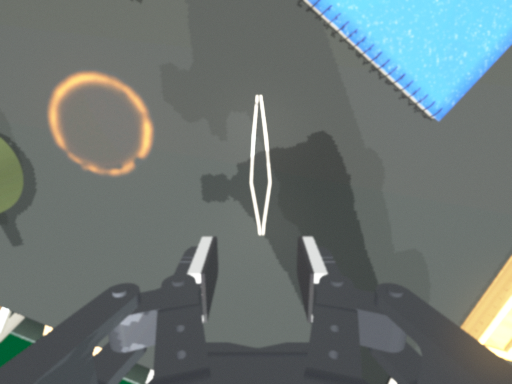

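```bash
python3 -c "
from h import *
m=viewer.camera_model('wrist')
P=[ray('wrist',uv,.0045,m) for uv in [(259,96),(262,235),(251,184),(271,184)]];print(np.round(P,4))
v=P[0]-P[1];print(np.linalg.norm(v),np.degrees(np.arctan2(v[1],v[0])));c=(P[0]+P[1])/2;print(c)
to([c[0],c[1],.03],np.degrees(np.arctan2(v[1],v[0])))"
```

```text
[[0.55   0.4371 0.0045]
 [0.4448 0.3713 0.0045]
 [0.4827 0.4053 0.0045]
 [0.4917 0.3901 0.0045]]
0.1240465131261977 32.033613563506435
[0.49739229 0.40416725 0.0045    ]
t 28.85 p [0.4868 0.4024 0.1262] yaw 30.58 grip 0.03989253386001326 F [-0.1  0.3  0.1]
shift [14.1  3.7 95.7] turn [ 0.09  2.43 -1.45]
```

Request:
{"api": "arm_command", "payload": {
  "motion": [
    [0, 0, 0, 0, 2.4, -1.4],
    [12, 3, 25, 0, 0, 0],
    [0, 0, 30, 0, 0, 0],
    [0, 0, 0, 0, 0, 0]
  ]
}}

```text
time: 29.35
ee_pos: [0.5011, 0.4033, 0.0702]
tool_rot: [[0.853, 0.522, 0.003], [0.522, -0.853, -0.003], [0.001, 0.004, -1.0]]
contact_force: [0.0, 0.6, -0.9]
grip_width: 0.04
```

```bash
python3 -c "
from h import *
look('w18',['tweezers_mid'])
to([.498,.4048,.03],32)"
```

```text
29.35 tcp [0.5011 0.4033 0.0702] yaw x 31.47 tilt [ 0.0014  0.0043 -1.    ]
tweezers_mid 0.9 [251.4 209.4] [0.4989 0.4058 0.0045] tool mm [-0.6 -3.5 65.7]
t 29.45 p [0.503  0.4054 0.0735] yaw 31.48 grip 0.039822206231914924 F [0.3 0.9 1.3]
shift [-4.9 -2.3 43.4] turn [ 0.18 -0.46 -0.52]
```

Request:
{"api": "arm_command", "payload": {
  "motion": [
    [-4, -2, 15, 0.2, -0.4, -0.5],
    [0, 0, 20, 0, 0, 0],
    [0, 0, 10, 0, 0, 0],
    [0, 0, 0, 0, 0, 0]
  ]
}}

```text
time: 29.95
ee_pos: [0.4998, 0.407, 0.0302]
tool_rot: [[0.848, 0.53, 0.005], [0.53, -0.848, 0.005], [0.007, -0.002, -1.0]]
contact_force: [0.2, -1.1, 0.8]
grip_width: 0.04
```

```bash
python3 -c "
from h import *
to([.4985,.405,.003],32)"
```

```text
t 29.95 p [0.4998 0.407  0.0302] yaw 31.99 grip 0.03997015214972862 F [ 0.2 -1.1  0.8]
shift [-2.4  1.1 27.1] turn [-0.11 -0.39 -0.01]
```

Request:
{"api": "arm_command", "payload": {
  "motion": [
    [-2, 1, 10, 0, -0.4, 0],
    [0, 0, 9, 0, 0, 0],
    [0, 0, 5, 0, 0, 0],
    [0, 0, 0, 0, 0, 0]
  ]
}}

```text
time: 30.45
ee_pos: [0.4993, 0.4057, 0.0057]
tool_rot: [[0.848, 0.53, -0.0], [0.53, -0.848, 0.003], [0.001, -0.002, -1.0]]
contact_force: [-0.5, 0.2, -0.5]
grip_width: 0.0398
```

```bash
python3 -c "
from h import *
to([.4985,.405,.003],32)"
```

```text
t 30.45 p [0.4993 0.4057 0.0057] yaw 31.98 grip 0.039845130527763346 F [-0.5  0.2 -0.5]
shift [-1.   0.2  2.7] turn [-0.14 -0.08 -0.02]
```

Request:
{"api": "arm_command", "payload": {
  "motion": [
    [-0.5, 0, 3, 0, 0, 0],
    [0, 0, 0, 0, 0, 0],
    [0, 0, 0, 0, 0, 0],
    [0, 0, 0, 0, 0, 0],
    [0, 0, 0, 0, 0, 0]
  ],
  "fingers": 4
}}

```text
time: 31.08
ee_pos: [0.4993, 0.4061, 0.0035]
tool_rot: [[0.848, 0.53, 0.001], [0.53, -0.848, 0.004], [0.003, -0.003, -1.0]]
contact_force: [-0.0, -0.1, 0.6]
grip_width: 0.0141
```

Request:
{"api": "arm_command", "payload": {
  "motion": [
    [0, 0, -5, 0, 0, 0],
    [0, 0, -15, 0, 0, 0],
    [0, 0, -30, 0, 0, 0],
    [0, 0, -30, 0, 0, 0],
    [0, 0, -30, 0, 0, 0],
    [0, 0, 0, 0, 0, 0]
  ]
}}

```text
time: 31.82
ee_pos: [0.4998, 0.4069, 0.1219]
tool_rot: [[0.848, 0.53, 0.004], [0.53, -0.848, 0.007], [0.008, -0.004, -1.0]]
contact_force: [1.4, 0.3, -0.5]
grip_width: 0.0137
```

```bash
python3 -c "
from h import *
im,d,m,p,R=look('w19',['tweezers_mid'],.1)
cv2.imwrite('pics/w19c.png',cv2.resize(im[150:384,130:390],None,fx=2.5,fy=2.5))
to([.498,.2,.12],31)"
```

```text
31.825 tcp [0.4998 0.4069 0.1219] yaw x 32.01 tilt [ 0.0077 -0.0039 -1.    ]
tweezers_mid 0.78 [256.2 252.8] [0.4917 0.4018 0.1045] tool mm [-9.7  0.1 17.3]
t 31.925 p [0.4983 0.4049 0.1182] yaw 32.01 grip 0.014001675909992507 F [ 0.6 -0.1 -0.1]
shift [-108.8  173.6   -2.3] turn [-0.13 -0.06  1.01]
```

View pics/w19c.png

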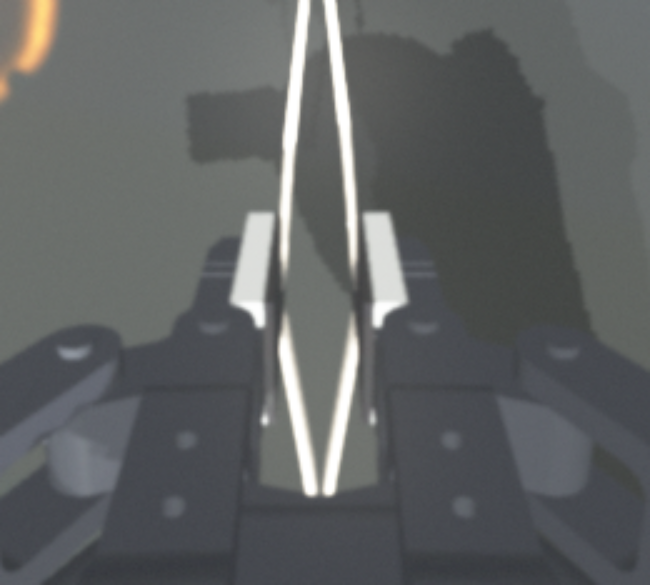

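```bash
python3 -c "
from h import *
m=viewer.camera_model('wrist');s=readout.sense();e=ray('wrist',(258.3,347),s['ee_pos'][2]+.003,m);print('near end tool',s['tool_rot'].T@(e-s['ee_pos'])*1e3)
e=ray('wrist',(258,150),s['ee_pos'][2]+.001,m)
to([.504,.034,.14])"
```

```text
near end tool [-56.74244566   1.24234965  -3.06241371]
t 31.925 p [0.4983 0.4049 0.1182] yaw 32.01 grip 0.014001675909992507 F [ 0.6 -0.1 -0.1]
shift [-191.7  317.4  -22.7] turn [-0.13 -0.06  0.  ]
```

Request:
{"api": "arm_command", "payload": {
  "motion": [
    [-12, 20, -4, 0, 0, 0],
    [-24, 40, -5, 0, 0, 0],
    [-30, 50, -5, 0, 0, 0],
    [-30, 50, -5, 0, 0, 0],
    [-30, 50, -5, 0, 0, 0],
    [-30, 50, -2, 0, 0, 0],
    [-22, 36, 0, 0, 0, 0],
    [-12, 20, 0, 0, 0, 0],
    [0, 0, 0, 0, 0, -5],
    [0, 0, 0, 0, 0, -10],
    [0, 0, 0, 0, 0, -10],
    [0, 0, 0, 0, 0, -10],
    [0, 0, 0, 0, 0, -10],
    [0, 0, 0, 0, 0, -10],
    [0, 0, 0, 0, 0, -9],
    [0, 0, 0, 0, 0, -5],
    [0, 0, 0, 0, 0, 0]
  ]
}}

```text
time: 34.05
ee_pos: [0.4851, 0.0159, 0.1196]
tool_rot: [[-0.225, 0.973, -0.052], [0.974, 0.225, -0.005], [0.007, -0.052, -0.999]]
contact_force: [0.3, -0.4, -0.6]
grip_width: 0.014
```

```bash
python3 -c "
from h import *
to([.504,.034,.12],101.3);print(readout.sense()['q'])"
```

```text
t 34.05 p [0.4851 0.0159 0.1196] yaw 103.01 grip 0.014019817530364334 F [ 0.3 -0.4 -0.6]
shift [13.4 22.5 -1.5] turn [-2.97 -0.34  1.72]
[ 0.48171501  0.40124304 -0.7076952   1.77907119  0.28046857  1.12023284
 -0.09639691]
```

Request:
{"api": "arm_command", "payload": {
  "motion": [
    [0, 0, 0, -3, -0.3, 1.7],
    [12, 20, 0, 0, 0, 0],
    [0, 0, 0, 0, 0, 0]
  ]
}}

```text
time: 34.42
ee_pos: [0.5, 0.0309, 0.117]
tool_rot: [[-0.19, 0.982, -0.004], [0.982, 0.19, 0.0], [0.001, -0.004, -1.0]]
contact_force: [-0.1, -0.1, 0.2]
grip_width: 0.014
```

```bash
python3 -c "
from h import *
im,d,m,p,R=look('w20',['weight_case'])
cv2.imwrite('pics/w20.png',im)
to([.504,.034,.12],101.3)"
```

```text
34.425 tcp [0.5    0.0309 0.117 ] yaw x 100.96 tilt [ 0.0013 -0.0042 -1.    ]
weight_case 0.73 [300.3 183.6] [0.536  0.0422 0.    ] tool mm [  4.1  38.  116.9]
t 34.525 p [0.4988 0.029  0.1166] yaw 100.89 grip 0.013816674032862254 F [-0.4  0.  -0.8]
shift [ 3.9  6.1 -3.5] turn [-0.39  0.02 -0.41]
```

View pics/w20.png

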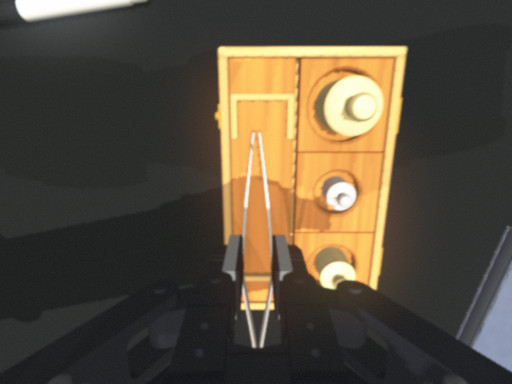

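```bash
python3 -c "
from h import *
m=viewer.camera_model('wrist')
for uv in [(234,97),(294,97),(237,278),(290,278)]: print(ray('wrist',uv,.0295,m))
C=np.array([ray('wrist',uv,.0295,m)[:2] for uv in [(234,97),(294,97)]]);print(C.mean(0))"
```

```text
[0.46835288 0.09990101 0.0295    ]
[0.51001555 0.10793332 0.0295    ]
[ 0.49537043 -0.0433684   0.0295    ]
[ 0.53921614 -0.03474152  0.0295    ]
[0.48918422 0.10391717]
```

Request:
{"api": "arm_command", "payload": {
  "motion": [
    [2, 5, 15, -0.4, 0, -0.4],
    [0, 0, 25, 0, 0, 0],
    [0, 0, 15, 0, 0, 0],
    [0, 0, 0, 0, 0, 0]
  ]
}}

```text
time: 35.02
ee_pos: [0.5017, 0.03, 0.0573]
tool_rot: [[-0.193, 0.981, -0.002], [0.981, 0.193, -0.002], [-0.001, -0.003, -1.0]]
contact_force: [-0.7, 0.1, 1.0]
grip_width: 0.0141
```

```bash
python3 -c "
from h import *
to([.503,.032,.0265],101.1)"
```

```text
t 35.025 p [0.5017 0.03   0.0573] yaw 101.15 grip 0.014075876625516275 F [-0.7  0.1  1. ]
shift [ 1.7  1.7 30.8] turn [-0.15  0.06  0.05]
```

Request:
{"api": "arm_command", "payload": {
  "motion": [
    [1.5, 1.5, 8, -0.1, 0, 0],
    [0, 0, 8, 0, 0, 0],
    [0, 0, 6, 0, 0, 0],
    [0, 0, 4, 0, 0, 0],
    [0, 0, 2, 0, 0, 0],
    [0, 0, 0, 0, 0, 0]
  ]
}}

```text
time: 35.78
ee_pos: [0.5046, 0.032, 0.0288]
tool_rot: [[-0.193, 0.981, 0.003], [0.981, 0.193, -0.001], [-0.002, 0.003, -1.0]]
contact_force: [-0.3, 0.2, -0.2]
grip_width: 0.014
```

```bash
python3 -c "
from h import *
to([.503,.032,.0265],101.1)"
```

```text
t 35.775 p [0.5046 0.032  0.0288] yaw 101.13 grip 0.013977765148935364 F [-0.3  0.2 -0.2]
shift [ 0.3 -1.6  2.3] turn [0.15 0.09 0.03]
```

Request:
{"api": "arm_command", "payload": {
  "motion": [
    [0, -1, 1.5, 0, 0, 0],
    [0, 0, 1, 0, 0, 0],
    [0, 0, 0.5, 0, 0, 0]
  ]
}}

```text
time: 36.15
ee_pos: [0.504, 0.0319, 0.0261]
tool_rot: [[-0.193, 0.981, 0.004], [0.981, 0.193, -0.001], [-0.002, 0.004, -1.0]]
contact_force: [0.2, -0.1, 0.0]
grip_width: 0.0144
```

Request:
{"api": "arm_command", "payload": {
  "motion": [
    [0, 0, 0, 0, 0, 0],
    [0, 0, 0, 0, 0, 0],
    [0, 0, 0, 0, 0, 0],
    [0, 0, -15, 0, 0, 0],
    [0, 0, -40, 0, 0, 0],
    [0, 0, -50, 0, 0, 0],
    [0, 0, -50, 0, 0, 0],
    [0, 0, 0, 0, 0, 0]
  ],
  "fingers": 28
}}

```text
time: 37.15
ee_pos: [0.5041, 0.033, 0.1899]
tool_rot: [[-0.195, 0.981, 0.007], [0.981, 0.195, -0.001], [-0.002, 0.007, -1.0]]
contact_force: [-0.3, 0.1, -0.5]
grip_width: 0.0283
```

```bash
python3 -c "
from h import *
im,d,m,p,R=look('w21',['tweezers_mid'],.023)
for n,g,z in [('500',(.55,.111),.0715),('200',(.577,-.0187),.0555),('100',(.5635,.0466),.0465)]: knob(d,m,g,z,R,p)
for n in ['hook_weight_big_mid','hook_weight_small_mid','weight_500g_mid']: pass
viewer.snapshot('top')
for n in ['hook_weight_big_mid','hook_weight_small_mid']:
    r=models.place_of(n,'top');print(n,[(a['confidence'],ray('top',a['uv'],Z[n]).round(4)) for a in r[:1]])
"
```

```text
37.15 tcp [0.5041 0.033  0.1899] yaw x 101.23 tilt [-0.002   0.0071 -1.    ]
tweezers_mid 0.7 [256.  177.9] [0.5052 0.0308 0.0275] tool mm [ -2.1  -0.5 162.5]
knob n 339 [0.5493 0.1121 0.0703] ext [0.016  0.0167 0.0061] tool mm [ 69.   58.9 119.9]
knob n 109 [ 0.5766 -0.0173  0.0544] ext [0.0122 0.0112 0.0054] tool mm [-63.3  60.4 136.1]
knob n 90 [0.5634 0.0474 0.0456] ext [0.0097 0.0097 0.0056] tool mm [  2.9  59.9 144.8]
hook_weight_big_mid [(0.46, array([ 0.5725, -0.3389,  0.02  ]))]
hook_weight_small_mid [(0.46, array([ 0.5746, -0.1812,  0.0145]))]
```

View pics/w21.png

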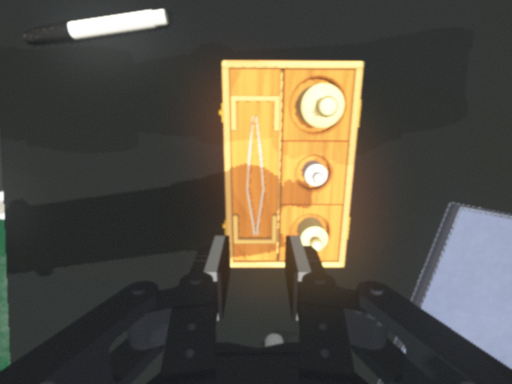

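The picture shows the tweezers in the rest at (256,178). All three weights are upright in their wells, at (326,105), (316,173) and (313,238).

```bash
python3 -c "
from rig import bot
print(bot.hand_in())"
```

```text
the job is handed in; nothing more can be done
None
```

I packed the case and handed the job in at about 37 s: all three knobbed weights are in their matching wells and the tweezers are in the front rest. The hand-in gave no verdict.

- **Weights:** each was lowered by its knob until the force reading showed floor contact, then released. The last wrist picture put each within about 2 mm of its well centre. Each knob-top reading is within 2 mm of its seated height.
- **Tweezers:** they were put down about 2 mm from the middle of the rest and less than 1° off its axis. The last picture shows them lying inside the rails, with the gripper clear.
- **Hooked weights:** I never touched them. The last top-camera check read 7–9 mm from their starting readings, at low confidence (0.46); I put that down to detector noise.
- **Disagreements:** gripper readings on the knobs were about 3–5 mm below the true diameters, but pictures or force readings showed each one held. The network gave one wrong low-confidence hit for the smallest well while it was hidden by the weight, which I ignored.

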